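# Index the engraving vise to the red stud and set its brake

## Task

On the jeweller's bench, push the upright post of the engraving vise's lever around with closed fingers until the lever's black pointer points straight at the centre of the red stud on the white scale, then push the brass brake tab fully in towards the vise so that the setting is kept. Only push: do not pinch the post or the tab or straddle them with open fingers, and leave the pliers, file, dish and torch where they are.

Things in the scene. Friction and masses are not known exactly. Their poses are not given: they have to be found in the camera images.
- vise: The engraving vise, fixed to the table: grey round base 172 mm across, 10 mm high, a black cone, and a steel head with a brass workpiece that turns on it (head radius 46 mm at most, top 84 mm above the table). Origin on its upright turning axis at table height.
- vise_axis (a point): The upright turning axis at table height. x points to the middle of the white scale (a sector 84 to 120 mm from the axis, 80 degrees to each side, top 12 mm above the table, black tick every 10 degrees), y is 90 degrees anticlockwise from above. Shows how the vise stands on the table; does not turn with the head.
- turntable (a joint): Angle of head, lever and pointer about the vise axis, rad: 0 with the lever along the x axis of point vise_axis (middle of the scale), growing anticlockwise from above; stops at -1.4 and 1.4. Friction holds it where it is left; about 2.5 N at the post moves it (0.2 N m). It starts within 0.25 of the middle.
- lever_post (a point): Mid-height of the upright black post on the lever by which it is pushed: 12 mm across, 80 mm from the vise axis, rising from the lever arm (arm 10 mm wide, top 30 mm above the table) to a round top 72 mm above the table. This point is 50 mm above the table. Its x axis points radially outward along the lever.
- pointer_tip (a point): Outer end of the lever's thin black pointer (5 mm wide), 98 mm from the vise axis, 27 mm above the table; its x axis points radially outward, the way the pointer points.
- red_stud: Red round stud fixed on the white scale, 109 mm from the vise axis: 14 mm across, 8 mm high (12 to 20 mm above the table), origin centre of its underside. One of four studs (red, blue, green, yellow) at 65 and 35 degrees to each side of the middle of the scale; which colour is where changes. The pointer ends inside the ring of studs and passes clear of them.
- brake (a joint): Travel of the brake tab in m: 0 fully out (released), 0.015 fully in against its stop, straight towards the vise axis. Friction about 2.5 N; it stays where it is left.
- brake_face (a point): Middle of the outer face of the brass brake tab: upright plate 26 mm wide, 8 mm thick, 12 to 50 mm above the table (this point: 32 mm). 112 mm from the vise axis when out, 97 mm when in, 120 degrees anticlockwise from the middle of the scale. x points radially outward; push the face along -x. A steel tongue 10 mm high lies under it, to 120 mm from the axis.
- pliers: Loose pliers with red handles lying flat beyond the scale, about 150 mm long, 60 mm wide, 14 mm high; origin under the pivot. Leave alone.
- file: Loose needle file with wooden handle lying on the robot's side of the vise, 165 mm long, 24 mm high; origin under the middle. Leave alone.
- dish: Loose terracotta dish, 84 mm across, 28 mm high, at the right; origin under its centre. Leave alone.
- torch: Loose green hand torch standing upright at the left, 60 mm across, 160 mm high, nozzle to 58 mm from its axis; origin under its centre. Leave alone.

How it is judged:
By the outcome, as a careful person would: the job done as asked, in the order asked, and still so for the second after the job is handed in, with the robot touching nothing.
It also fails if it takes over 64 s, if anything falls off the work surface, if the arm or the gripper's body presses on something with over 40 N, if the wrist force passes 120 N, or if a joint passes its speed limit or range.

## Robot

A 6-joint arm with a two-finger parallel gripper is mounted at the origin on the work surface. World frame = base frame: x ahead of the robot, y to its left, z up, the work surface at z = 0. Lengths are in m, angles in rad, forces in N, time in s.
With the tool pointing down it reaches from about 0.425 to 0.95 m from the base axis. Payload 3.5 kg.
Tool frame: the origin (TCP) lies on the centre line of the jaws, within the pads' length; the fingertips stand 14 mm ahead of it and the grasp point (between the pads) lies 5 mm behind it (tips_ahead is the distance from the TCP to the fingertips, in m); y points along the fingers, z is the direction in which the jaws open and shut, and the axes are right-handed (so a half turn about y gives the same grasp; the last joint's range is limited). The gripper opens to 85 mm and grips with 20 to 120 N. Pads are 22 mm wide; open, the fingers measure 114 mm over their backs; the gripper's body (76 mm by 85 mm) begins 54 mm behind the grasp point. The pads swing forward as they close: fully open they stand 13 mm farther back than shut.
Start: joints at [0.996, 0.286, 1.577, -0, 1.279, -0.15], TCP at [0.278, 0.615, 0.245] pointing down, gripper open.
Joint ranges: [-2.77, 2.77], [-0.9, 2.22], [0.21, 2.48], [-1.53, 4.67], [0.24, 2.81], [-2.84, 2.84]. Speed limits (rad/s): [2.79, 2.79, 3.14, 3.14, 3.14, 3.14].

## Interface

Orientations are given as a unit quaternion [x, y, z, w].
In Python, from plant import get_state, read_camera, sign_off, tips_ahead gives the robot as it stands.
- The arm moves only by the tool send_rows, never from a script. Its argument "plan" is a list of rows, each a list of 2 entries, a list of its own where there are three numbers: the shift along the tool's x, y, z in units of 12 cm (1.0 is 12 cm), then the turn, a rotation vector about the tool's x, y, z in units of 360 degrees (1.0 is 360 degrees). In form: [[[tx, ty, tz], [rx, ry, rz]], ...]. A call has 1 to 12 rows; each row shifts and turns the commanded pose from where the row before left it, along the tool's axes as they then stand; what a row does not reach is not made up. A row lasts 1/10 s, in which the tool goes at most 50 mm and 8.59 degrees, less where a joint would pass 70% of its speed; a pose out of reach is approached as far as the arm can. A call with a number of a shift or a turn outside -1 to 1 is refused whole. A call with a gripper value outside its range is refused whole. "gripper" is the closure, from 0 (fully open) to 1 (shut), set as the call begins (left out, the last holds). The fingers move at their own pace and stop on an object; "grip_force" is the grip in N (left out, the last holds). Time passes only in rows, so rows that do not move let the fingers close. It gives the time, the measured TCP pose, the force and the opening at its end, in the units of the state.
- get_state(): the state, without advancing time (a new reading comes with each control period).
- read_camera(name): name is "scene" or "top" or "wrist"; returns a dict with "img" (400x640x3 uint8, blue, green, red), "fx", "fy", "cx", "cy" (pixels), "world_from_camera" (4x4, takes a point from camera to world coordinates); the wrist camera has in their place "mount" (4x4, takes a point from camera to tool coordinates, whose origin is the TCP and whose axes are the tool frame's). Camera axes: x right, y down, z forward; pixel columns grow to the right and rows downward; lengths in m; the calibration is good to about 2 mm. A picture is of the moment at which its call begins: read the wrist's pose just before it. There is no depth.
- sign_off(): hands the job in, once; it reports no verdict.
The state is a dict: "time": time; "qpos": joint angles; "dq": joint speeds; "joint_efforts": joint torques, N m; "eef_pos": TCP position; "tcp_rot": TCP orientation; "contact_force": force on the tool from outside, world axes, zero at the start; "wrist_torque": the same for the moment, N m; "opening": opening from 0.0 (shut) to 1.0 (fully open).
Only numpy, scipy, OpenCV 4.12 (cv2) and the standard library are available. Lean on these libraries where they do the work, as an engineer would, in place of code of your own. Each camera call takes 0.05 s, during which the arm holds its last target. There are 200 camera calls.

## Working session

There is one attempt and no reset: what is moved stays moved. The work goes in short steps, Python scripts to look and compute and a tool call to move; the robot and the scene stay as the last step left them, time stands still between calls to the robot, and variables do not carry over. Pictures are saved under pics/ and viewed, about 8 in all and at most 12, crops included, and the job is handed in when it is done.

Besides the shell and the picture viewer there is one more tool, called by a JSON object that holds its "name" and its "arguments", one argument or row to a line. send_rows: Moves the arm, as the interface text tells. Its arguments: {"type":"object","properties":{"plan":{"type":"array"},"gripper":{"type":"number"},"grip_force":{"type":"number"}},"required":["plan"]}

```bash
mkdir -p pics; ls; python3 - <<'E'
from plant import *
import cv2
print(get_state(), tips_ahead)
for n in ("scene","top"):
    c=read_camera(n); cv2.imwrite(f"pics/{n}0.png",c["img"]); print(n,{k:v for k,v in c.items() if k!="img"})
E
```

```text
pics
{'time': 0.0, 'qpos': array([ 9.95998848e-01,  2.87195739e-01,  1.57820307e+00, -1.42003868e-05,
        1.27852847e+00, -1.49987766e-01]), 'dq': array([ 2.79225057e-03,  3.76632173e-05,  1.59005875e-03, -2.43882428e-04,
       -5.85814978e-04, -9.51946272e-04]), 'joint_efforts': array([-5.36138778e-04, -4.05968571e+01, -2.92634815e+01, -1.47239180e-04,
        5.83403205e-03,  4.99805338e-06]), 'eef_pos': array([0.27782763, 0.61449295, 0.24391294]), 'tcp_rot': array([ 0.69198915, -0.14935272,  0.14877647, -0.69044214]), 'contact_force': array([ 0.14390723, -0.76745749,  0.7408909 ]), 'wrist_torque': array([ 0.01508226,  0.01112511, -0.04598712]), 'opening': 1.0010708809558126} 0.014
scene {'fx': 463.3674749320298, 'fy': 463.3674749320298, 'cx': 326.09378136492444, 'cy': 192.08482081382118, 'world_from_camera': array([[ 0.33722245,  0.75981255, -0.55584702,  1.25264581],
       [ 0.94133823, -0.28015884,  0.18813121, -0.18980885],
       [-0.012781  , -0.58668212, -0.80971646,  1.03504202],
       [ 0.        ,  0.        ,  0.        ,  1.        ]])}
top {'fx': 380.7265197035133, 'fy': 380.7265197035133, 'cx': 321.6299382508627, 'cy': 201.37015371873397, 'world_from_camera': array([[-4.85115429e-03, -9.82143363e-01,  1.88071480e-01,
         4.09128149e-01],
       [-9.99656070e-01, -8.41308864e-05, -2.62246803e-02,
         2.09569204e-02],
       [ 2.57722183e-02, -1.88134016e-01, -9.81805166e-01,
         9.92069716e-01],
       [ 0.00000000e+00,  0.00000000e+00,  0.00000000e+00,
         1.00000000e+00]])}
```

View pics/top0.png

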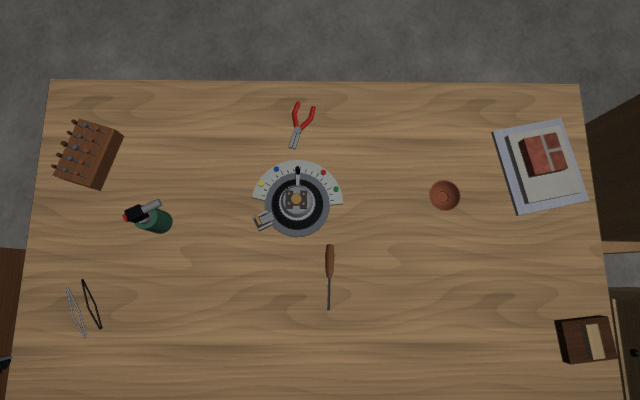

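View pics/scene0.png

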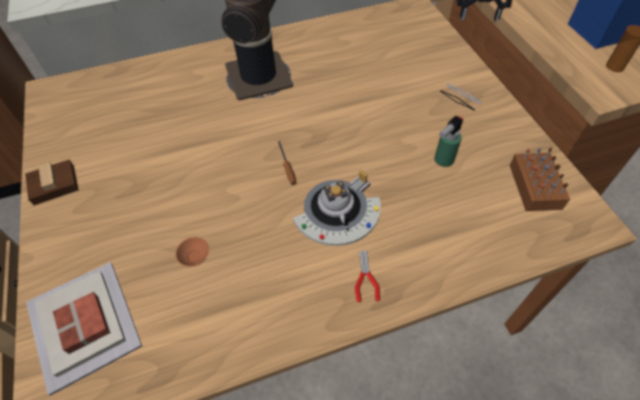

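The top view shows the vise base near (297,203), the pointer near (297,170), the red stud at (323,172) on the right inner position, and the brake tab at about (264,221). Next I'll enlarge it and fit the vise pose from the stud colours.

```bash
cat > h.py <<'E'
import numpy as np, cv2
from plant import *
def ray(c,u,v,z):
    T=c["world_from_camera"]; d=T[:3,:3]@np.array([(u-c["cx"])/c["fx"],(v-c["cy"])/c["fy"],1]); o=T[:3,3]
    return o+d*(z-o[2])/d[2]
def proj(c,p):
    T=c["world_from_camera"]; q=T[:3,:3].T@(np.asarray(p)-T[:3,3]); return np.array([c["fx"]*q[0]/q[2]+c["cx"],c["fy"]*q[1]/q[2]+c["cy"]])
def yaw_down():
    pass
E
python3 - <<'E'
from h import *
out=[]
for n,(x0,y0,x1,y1) in {"top":(240,145,355,245),"scene":(285,160,400,255)}.items():
    c=read_camera(n); im=c["img"]; hsv=cv2.cvtColor(im,cv2.COLOR_BGR2HSV)
    for name,lo,hi in (("red",(172,120,90),(180,255,255)),("red0",(0,170,100),(6,255,255)),("blue",(105,110,60),(130,255,255)),("green",(55,100,50),(90,255,255)),("yellow",(24,130,120),(34,255,255))):
        m=cv2.inRange(hsv,lo,hi); m2=np.zeros_like(m); m2[y0:y1,x0:x1]=m[y0:y1,x0:x1]
        k,l,s,ce=cv2.connectedComponentsWithStats(m2)
        for i in range(1,k):
            if s[i,4]>3: print(n,name,s[i,4],ce[i].round(1),ray(c,*ce[i],0.018).round(4))
    out.append(cv2.resize(im[y0:y1,x0:x1],(780,int(780*(y1-y0)/(x1-x0))),interpolation=cv2.INTER_CUBIC))
    cv2.imwrite(f"pics/{n}crop.png",out[-1][:600])
E
```

```text
top red0 13 [323.2 171.5] [ 0.6761 -0.0095  0.018 ]
top blue 17 [275.9 168.4] [0.6843 0.1154 0.018 ]
top green 16 [335.5 188.5] [ 0.6301 -0.0417  0.018 ]
top yellow 16 [260.4 183.3] [0.6438 0.155  0.018 ]
scene red0 4 [321.5 236.5] [ 0.6813 -0.0113  0.018 ]
scene blue 12 [368.2 224.7] [0.6896 0.1134 0.018 ]
scene green 6 [303.5 226. ] [ 0.6359 -0.0445  0.018 ]
scene yellow 7 [376. 208.] [0.6489 0.1526 0.018 ]
```

View pics/topcrop.png

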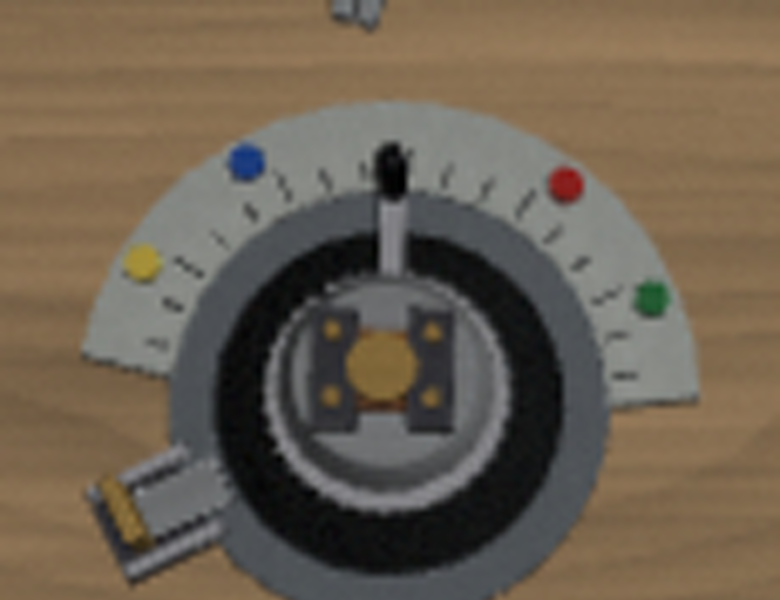

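Enlarged, it shows red at the −35° position, the pointer slightly clockwise of the middle, and the brake tab at the lower left. Next I'll fit the vise pose.

```bash
cat >> h.py <<'E'
from scipy.spatial.transform import Rotation as Rn
from scipy.optimize import least_squares
A={"red":-35,"green":-65,"blue":35,"yellow":65}
def fit(P,w=None):
    # P: {colour: world xyz}; returns axis x,y, yaw
    def f(p): return np.concatenate([P[k][:2]-p[:2]-.109*np.array([np.cos(p[2]+np.radians(A[k])),np.sin(p[2]+np.radians(A[k]))]) for k in P])
    s=least_squares(f,[.59,.06,0]); return s.x, s.fun
def pose():
    s=get_state(); return np.array(s["eef_pos"]),Rn.from_quat(s["tcp_rot"]).as_matrix(),s
def rel(target, R=None):
    p,R0,s=pose(); return (R0.T@(np.asarray(target)-p)/0.12).round(3)
E
python3 - <<'E'
from h import *
D=dict(top=[[323.2,171.5],[335.5,188.5],[275.9,168.4],[260.4,183.3]],scene=[[321.5,236.5],[303.5,226],[368.2,224.7],[376,208]])
for n in D:
    c=read_camera(n); x,f=fit({k:ray(c,*uv,.02) for k,uv in zip(A,D[n])}); print(n,x,f.round(4))
    if n=="top":
        for nm,u,v,z in(("torchbase",160,222,.05),("tab",240+125/6.783,145+510/6.783,.05),("posttop",240+391/6.783,145+160/6.783,.072)): print(nm,ray(c,u,v,z))
p,R,s=pose(); print(p,R.round(3)); c=read_camera("wrist"); print(c["mount"].round(4),c["fx"])
E
```

```text
top [ 0.59061989  0.05944899 -0.06986645] [ 0.0003 -0.0004 -0.      0.0008 -0.0002 -0.0004 -0.0001  0.    ]
torchbase [0.53773163 0.39494705 0.05      ]
tab [0.54194523 0.1531902  0.05      ]
posttop [0.6687628  0.05592557 0.072     ]
scene [ 0.59758942  0.05654141 -0.06649425] [-0.0001  0.0001  0.0001  0.0003 -0.0001 -0.0003 -0.     -0.0001]
[0.27803372 0.61484895 0.24486136] [[ 0.911 -0.     0.412]
 [-0.412 -0.001  0.911]
 [-0.    -1.    -0.001]]
[[-0.000e+00  9.601e-01  2.796e-01 -7.110e-02]
 [ 2.000e-04 -2.796e-01  9.601e-01 -1.288e-01]
 [ 1.000e+00  1.000e-04 -2.000e-04 -1.100e-03]
 [ 0.000e+00  0.000e+00  0.000e+00  1.000e+00]] 320.895106473195
```

{"name": "send_rows", "arguments": {
  "plan": [
    [[0, 0, 0], [0, 0, 0]],
    [[0.272, 0, -0.139], [0, 0, 0]],
    [[0.272, 0, -0.139], [0, 0, 0]],
    [[0.272, 0, -0.139], [0, 0, 0]],
    [[0.272, 0, -0.139], [0, 0, 0]],
    [[0.272, 0, -0.139], [0, 0, 0]],
    [[0.272, 0, -0.139], [0, 0, 0]],
    [[0.272, 0, -0.139], [0, 0, 0]],
    [[0.272, 0, -0.139], [0, 0, 0]],
    [[0.272, 0, -0.139], [0, 0, 0]],
    [[0.272, 0, -0.139], [0, 0, 0]],
    [[0.272, 0, -0.139], [0, 0, 0]]
  ],
  "gripper": 1,
  "grip_force": 30
}}

```text
time: 1.55
eef_pos: [0.5305, 0.2986, 0.2456]
tcp_rot: [-0.691, 0.149, -0.149, 0.691]
contact_force: [0.2, 0.4, -0.2]
opening: 0.001
```

{"name": "send_rows", "arguments": {
  "plan": [
    [[0.272, 0.05, -0.139], [0, 0, 0]],
    [[0.272, 0.05, -0.139], [0, 0, 0]],
    [[0.272, 0.05, -0.139], [0, 0, 0]],
    [[0.272, 0.05, -0.139], [0, 0, 0]],
    [[0.272, 0.05, -0.139], [0, 0, 0]],
    [[0.272, 0.05, -0.139], [0, 0, 0]],
    [[0.272, 0.05, -0.139], [0, 0, 0]],
    [[0, 0, 0], [0, 0, 0]],
    [[0, 0, 0], [0, 0, 0]],
    [[0, 0, 0], [0, 0, 0]]
  ]
}}

```text
time: 2.55
eef_pos: [0.6893, 0.1001, 0.2035]
tcp_rot: [-0.691, 0.149, -0.149, 0.691]
contact_force: [0.8, 0.6, -0.1]
opening: 0.001
```

```bash
cat >> h.py <<'E'
def wcam():
    p,R,s=pose(); c=read_camera("wrist"); T=np.eye(4); T[:3,:3]=R; T[:3,3]=p; c["world_from_camera"]=T@c["mount"]; return c
E
python3 - <<'E'
from h import *
c=wcam(); cv2.imwrite("pics/w1.png",c["img"]); p,R,s=pose(); print(p,R.round(3),s["contact_force"],s["opening"],s["qpos"].round(2),s["time"]); np.save("c1.npy",c,allow_pickle=True)
E
```

```text
[0.68923095 0.10045867 0.20369499] [[ 0.912  0.     0.411]
 [-0.411  0.     0.912]
 [ 0.    -1.     0.   ]] [-7.44884474e-01  3.15405551e-02  8.82603354e-05] -0.000877649131916364 [-0.    0.37  1.55  0.    1.22 -1.15] 2.6
```

View pics/w1.png

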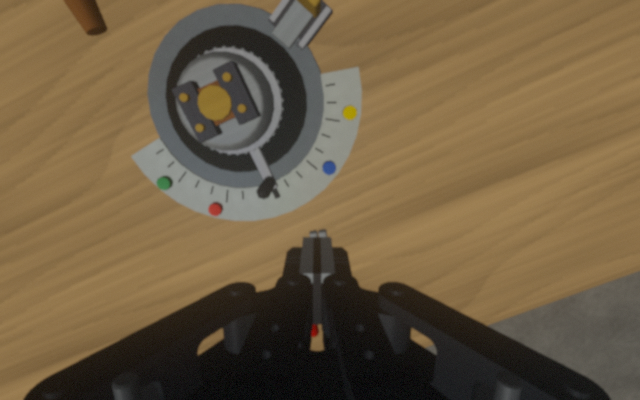

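The wrist view shows the whole vise: red stud (216,209), green (165,183), blue (329,168), yellow (349,113), post top (266,187), pointer tip about (276,194), closed fingertips (318,235).

```bash
cat >> h.py <<'E'
def studs(c,x0,y0,x1,y1,z=.0195):
    hsv=cv2.cvtColor(c["img"],cv2.COLOR_BGR2HSV); P={}
    for name,lo,hi in (("red",(0,150,90),(6,255,255)),("red",(170,150,90),(180,255,255)),("blue",(105,110,60),(130,255,255)),("green",(55,100,50),(90,255,255)),("yellow",(24,130,120),(34,255,255))):
        m=cv2.inRange(hsv,lo,hi); m2=np.zeros_like(m); m2[y0:y1,x0:x1]=m[y0:y1,x0:x1]
        k,l,s,ce=cv2.connectedComponentsWithStats(m2)
        if k>1:
            i=1+s[1:,4].argmax()
            if name not in P or s[i,4]>P[name][1]: P[name]=(ray(c,*ce[i],z),s[i,4],ce[i].round(1))
    print({k:(v[1],v[2]) for k,v in P.items()})
    return {k:v[0] for k,v in P.items()}
E
python3 - <<'E'
from h import *
c=np.load("c1.npy",allow_pickle=True).item()
P=studs(c,140,60,380,225); x,f=fit(P); print(x,f.round(4))
o=ray(c,266,187,.07)
def ang(q): d=q[:2]-x[:2]; return np.hypot(*d),np.degrees(np.arctan2(d[1],d[0])-x[2])
print("post",o,ang(o)); t=ray(c,277,196,.027); print("tip",t,ang(t))
im=c["img"][150:225,200:300]; cv2.imwrite("pics/w1c.png",cv2.resize(im,None,fx=8,fy=8,interpolation=cv2.INTER_CUBIC))
E
```

```text
{'red': (np.int32(100), array([215.1, 208.8])), 'blue': (np.int32(114), array([328.7, 167.4])), 'green': (np.int32(104), array([163.6, 182.8])), 'yellow': (np.int32(151), array([349.5, 112.4]))}
[ 0.59185555  0.05811492 -0.06880171] [-0.0001  0.0007 -0.0003 -0.0004  0.0002  0.0003  0.0002 -0.0005]
post [0.66877549 0.06125861 0.07      ] (np.float64(0.07698415454413879), np.float64(6.282396232592792))
tip [0.68880822 0.05603411 0.027     ] (np.float64(0.0969749984982381), np.float64(2.7125451629075057))
```

View pics/w1c.png

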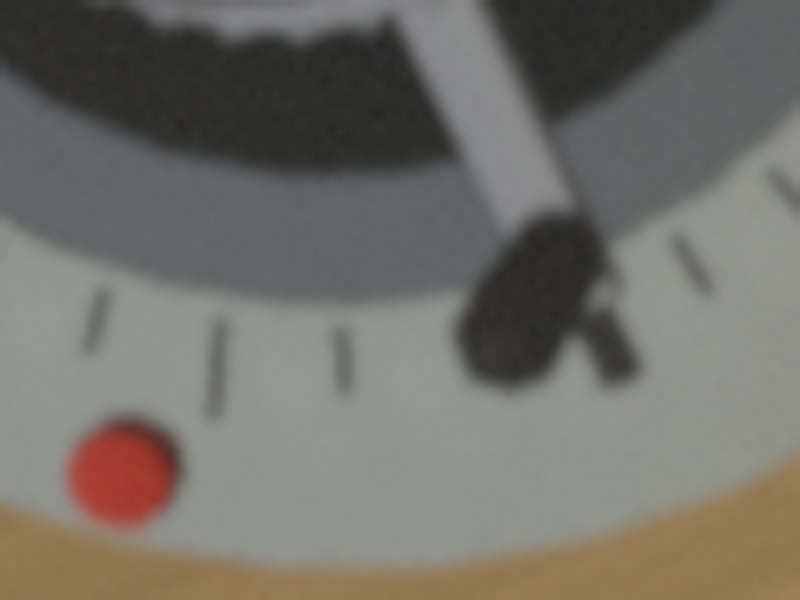

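{"name": "send_rows", "arguments": {
  "plan": [
    [[0, 0.2, 0], [0, 0, 0]],
    [[0, 0.25, 0], [0, 0, 0]],
    [[0, 0.25, 0], [0, 0, 0]],
    [[0, 0.25, 0], [0, 0, 0]],
    [[0, 0.17, 0], [0, 0, 0]],
    [[0, 0.1, 0], [0, 0, 0]],
    [[0, 0, 0], [0, 0, 0]],
    [[0, 0, 0], [0, 0, 0]]
  ]
}}

```text
time: 3.4
eef_pos: [0.6903, 0.0999, 0.0582]
tcp_rot: [-0.691, 0.148, -0.149, 0.691]
contact_force: [-0.2, -0.1, 0.3]
opening: 0.001
```

```bash
cat >> h.py <<'E'
AX=np.array([.5919,.0581]); YAW=-.0688
E
python3 - <<'E'
from h import *
p,R,s=pose(); n=R[:2,2]; print(p,s["contact_force"])
for t in (2.5,-5,-12,-18,-24,-29,-32,-35):
    a=np.radians(t)+YAW; q=AX+.08*np.array([np.cos(a),np.sin(a)])+.0205*n; g=np.array([*q,p[2]]); print(t,rel(g))
E
```

```text
[0.69029078 0.09991139 0.05819845] [-0.24449556 -0.07440111  0.34131773]
2.5 [ 0.01  -0.    -0.225]
-5 [ 0.039 -0.    -0.308]
-12 [ 0.056 -0.    -0.387]
-18 [ 0.062 -0.    -0.457]
-24 [ 0.061 -0.    -0.526]
-29 [ 0.055 -0.    -0.584]
-32 [ 0.049 -0.    -0.619]
-35 [ 0.041 -0.    -0.653]
```

{"name": "send_rows", "arguments": {
  "plan": [
    [[0.01, 0, -0.05], [0, 0, 0]],
    [[0.01, 0, -0.05], [0, 0, 0]],
    [[0.01, 0, -0.05], [0, 0, 0]],
    [[0.01, 0, -0.04], [0, 0, 0]],
    [[0.015, 0, -0.04], [0, 0, 0]],
    [[0, 0, -0.04], [0, 0, 0]],
    [[0, 0, -0.04], [0, 0, 0]],
    [[0, 0, -0.04], [0, 0, 0]],
    [[0, 0, -0.04], [0, 0, 0]],
    [[0, 0, -0.04], [0, 0, 0]],
    [[0, 0, -0.04], [0, 0, 0]],
    [[0, 0, 0], [0, 0, 0]]
  ]
}}

```text
time: 4.6
eef_pos: [0.6717, 0.0444, 0.0567]
tcp_rot: [0.691, -0.15, 0.149, -0.691]
contact_force: [2.3, 1.2, 1.1]
opening: -0.006
```

{"name": "send_rows", "arguments": {
  "plan": [
    [[0, 0, -0.04], [0, 0, 0]],
    [[0, 0, -0.03], [0, 0, 0]],
    [[0, 0, 0], [0, 0, 0]],
    [[0, 0, 0], [0, 0, 0]]
  ]
}}

```text
time: 5.0
eef_pos: [0.6681, 0.0372, 0.0564]
tcp_rot: [0.692, -0.15, 0.148, -0.691]
contact_force: [-0.1, -0.7, -0.3]
opening: 0.005
```

```bash
python3 - <<'E'
from h import *
c=wcam(); p,R,s=pose(); print(p,s["contact_force"]); cv2.imwrite("pics/w2.png",c["img"]);np.save("c2.npy",c,allow_pickle=True)
P=studs(c,0,0,640,400)
E
```

```text
[0.66809667 0.03728418 0.05627697] [-0.15256983 -0.29813066  0.82511354]
{'red': (np.int32(230), array([249.1, 276.4])), 'blue': (np.int32(453), array([459.4, 208. ])), 'green': (np.int32(353), array([159.2, 234.8])), 'yellow': (np.int32(698), array([509.7, 107.5]))}
```

View pics/w2.png

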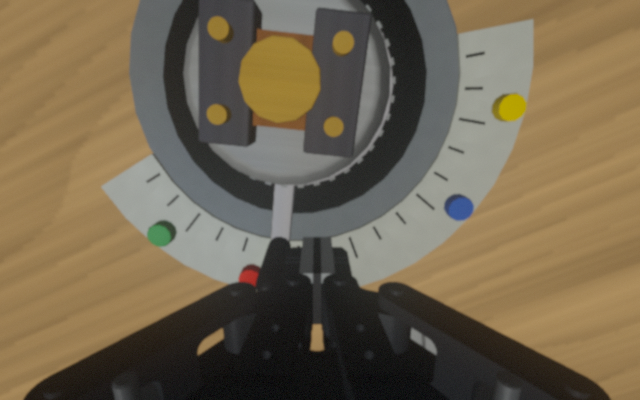

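The finger is left-side against the post, the lever arm runs at about column 284, and the red stud is at (249,276), half hidden. I'll push a bit more, back off, rise and measure.

{"name": "send_rows", "arguments": {
  "plan": [
    [[-0.005, 0, -0.03], [0, 0, 0]],
    [[-0.005, 0, -0.025], [0, 0, 0]],
    [[0, 0, 0], [0, 0, 0]],
    [[0, 0, 0.05], [0, 0, 0]],
    [[0, 0, 0.1], [0, 0, 0]],
    [[0, 0, 0.1], [0, 0, 0]],
    [[0, -0.2, 0], [0, 0, 0]],
    [[0, -0.25, 0], [0, 0, 0]],
    [[0, -0.25, 0], [0, 0, 0]],
    [[0, -0.25, 0], [0, 0, 0]],
    [[0, 0, 0], [0, 0, 0]],
    [[0, 0, 0], [0, 0, 0]]
  ]
}}

```text
time: 6.25
eef_pos: [0.6782, 0.0602, 0.172]
tcp_rot: [-0.691, 0.148, -0.149, 0.691]
contact_force: [-0.5, -0.1, -0.5]
opening: -0.004
```

```bash
python3 - <<'E'
from h import *
c=wcam(); p,R,s=pose(); print(p,s["contact_force"]);np.save("c3.npy",c,allow_pickle=True)
P=studs(c,0,0,640,240); x,f=fit(P); print(x,f.round(4))
u,v=proj(c,[*(AX+.09*np.array([np.cos(YAW-.55),np.sin(YAW-.55)])),.02]).astype(int); print(u,v)
im=c["img"][v-60:v+40,u-65:u+65]; print(v-60,u-65); cv2.imwrite("pics/w3.png",cv2.resize(im,None,fx=6,fy=6,interpolation=cv2.INTER_CUBIC))
E
```

```text
[0.67722746 0.0600952  0.17013531] [ 0.07913715 -0.810747   -0.49521939]
{'red': (np.int32(118), array([247.8, 213.1])), 'blue': (np.int32(150), array([375.8, 167. ])), 'green': (np.int32(130), array([191.9, 183.8])), 'yellow': (np.int32(207), array([401.4, 105.3]))}
[ 0.59181234  0.0577888  -0.06852864] [ 0.0001  0.0004 -0.0002 -0.0004  0.0001  0.0007  0.0001 -0.0006]
257 195
135 192
```

View pics/w3.png

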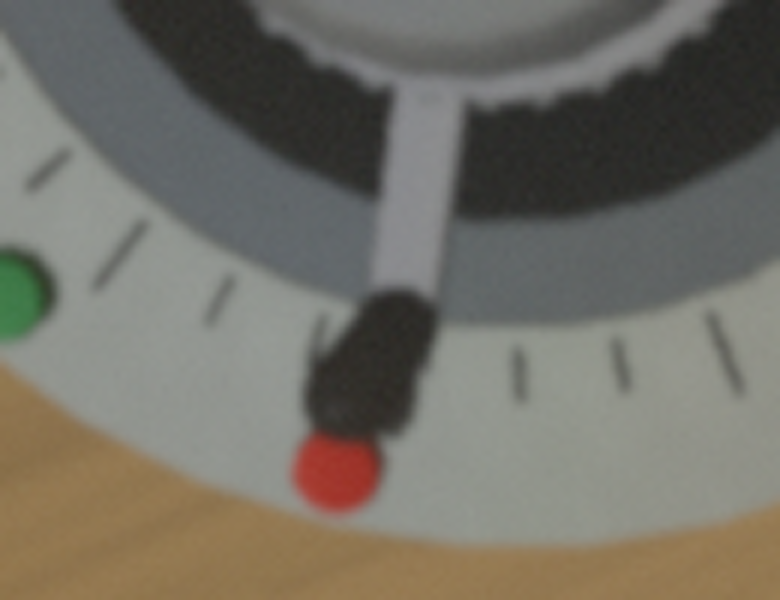

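The crop shows the arm between centres (429,120) and (405,280), the post top about (345,395), the stud centre about (337,469), and the pointer tip peeking at about (398,430).

```bash
python3 - <<'E'
from h import *
c=np.load("c3.npy",allow_pickle=True).item()
def pt(x,y,z): return ray(c,192+(x+.5)/6-.5,135+(y+.5)/6-.5,z)
x=np.array([.5918,.0578,-.0685])
def ang(q): d=q[:2]-x[:2]; return np.hypot(*d).round(4),np.degrees(np.arctan2(d[1],d[0])-x[2]).round(2)
a,b=pt(429.5,120,.03),pt(405.5,280,.03); d=b-a
print("arm a",ang(a),"b",ang(b),"dir",np.degrees(np.arctan2(d[1],d[0])-x[2]))
print("post",ang(pt(345,395,.068)),"stud",ang(pt(337,469,.02)),"tipR",ang(pt(405,425,.027)))
# overlay predicted model: for each turntable angle, arm edges in crop
for t in(-26,-28,-30,-32,-35):
    A2=np.radians(t)+x[2]; e=np.array([np.cos(A2),np.sin(A2)]); m=np.array([-e[1],e[0]])
    print(t,[((proj(c,[*(x[:2]+r*e+s*m),z])-[192,135])*6).round(0) for r,s,z in((.055,.005,.03),(.055,-.005,.03),(.07,.005,.03),(.07,-.005,.03),(.08,0,.07),(.098,.0025,.027))])
E
```

```text
arm a (np.float64(0.05), np.float64(-30.32)) b (np.float64(0.0736), np.float64(-30.69)) dir -31.47120585306847
post (np.float64(0.0795), np.float64(-30.96)) stud (np.float64(0.1083), np.float64(-34.86)) tipR (np.float64(0.0966), np.float64(-29.26))
-26 [array([487., 160.]), array([416., 153.]), array([481., 262.]), array([411., 255.]), array([394., 409.]), array([455., 437.])]
-28 [array([473., 159.]), array([403., 150.]), array([464., 261.]), array([394., 252.]), array([372., 406.]), array([433., 435.])]
-30 [array([460., 158.]), array([390., 147.]), array([447., 260.]), array([378., 249.]), array([349., 403.]), array([410., 433.])]
-32 [array([446., 157.]), array([376., 143.]), array([430., 258.]), array([361., 245.]), array([327., 399.]), array([387., 429.])]
-35 [array([426., 154.]), array([357., 137.]), array([404., 254.]), array([336., 237.]), array([294., 392.]), array([353., 423.])]
```

Angle is about −30.5° from all three cues. 4.4° remain, i.e. about 0.052 units past the last push position.

{"name": "send_rows", "arguments": {
  "plan": [
    [[0, 0.25, 0], [0, 0, 0]],
    [[0, 0.25, 0], [0, 0, 0]],
    [[0, 0.25, 0], [0, 0, 0]],
    [[0, 0.2, 0], [0, 0, 0]],
    [[0, 0, 0], [0, 0, 0]],
    [[0, 0, -0.1], [0, 0, 0]],
    [[0, 0, -0.1], [0, 0, 0]],
    [[-0.005, 0, -0.05], [0, 0, 0]],
    [[-0.005, 0, -0.02], [0, 0, 0]],
    [[0, 0, -0.02], [0, 0, 0]],
    [[0, 0, -0.01], [0, 0, 0]],
    [[0, 0, 0], [0, 0, 0]]
  ]
}}

```text
time: 7.5
eef_pos: [0.6623, 0.0271, 0.0579]
tcp_rot: [-0.691, 0.148, -0.15, 0.691]
contact_force: [1.5, 1.6, 1.2]
opening: 0.002
```

{"name": "send_rows", "arguments": {
  "plan": [
    [[0, 0, 0], [0, 0, 0]],
    [[0, 0, 0], [0, 0, 0]],
    [[0, 0, 0.05], [0, 0, 0]],
    [[0, 0, 0.1], [0, 0, 0]],
    [[0, 0, 0.15], [0, 0, 0]],
    [[0, -0.25, 0], [0, 0, 0]],
    [[0, -0.25, 0], [0, 0, 0]],
    [[0, -0.25, 0], [0, 0, 0]],
    [[0, -0.25, 0], [0, 0, 0]],
    [[0, 0, 0], [0, 0, 0]],
    [[0, 0, 0], [0, 0, 0]]
  ]
}}

```text
time: 8.6
eef_pos: [0.677, 0.0609, 0.1776]
tcp_rot: [-0.691, 0.148, -0.149, 0.691]
contact_force: [-0.1, -0.2, -0.1]
opening: -0.001
```

```bash
python3 - <<'E'
from h import *
c=wcam(); p,R,s=pose(); print(p,s["contact_force"],s["time"]);np.save("c4.npy",c,allow_pickle=True)
P=studs(c,0,0,640,240); x,f=fit(P); print(x,f.round(4))
u,v=proj(c,[*(AX+.09*np.array([np.cos(YAW-.6),np.sin(YAW-.6)])),.02]).astype(int)
im=c["img"][v-60:v+40,u-65:u+65]; print(u-65,v-60); cv2.imwrite("pics/w4.png",cv2.resize(im,None,fx=6,fy=6,interpolation=cv2.INTER_CUBIC))
for t in(-33,-35,-37):
    A2=np.radians(t)+x[2]; e=np.array([np.cos(A2),np.sin(A2)]); m=np.array([-e[1],e[0]])
    print(t,[((proj(c,[*(x[:2]+r*e+s*m),z])-[u-65,v-60])*6).round(0) for r,s,z in((.055,.005,.03),(.055,-.005,.03),(.07,.005,.03),(.07,-.005,.03),(.08,0,.07),(.098,.0025,.027))])
E
```

```text
[0.67605884 0.06076995 0.17577763] [ 0.09756796  1.02113993 -0.68711042] 8.65
{'red': (np.int32(127), array([248.9, 212.2])), 'blue': (np.int32(145), array([374.5, 167.4])), 'green': (np.int32(123), array([193.9, 183.8])), 'yellow': (np.int32(199), array([399.5, 107. ]))}
[ 0.59167006  0.05788955 -0.06961108] [-0.0001  0.0005 -0.0001 -0.0003  0.0001  0.0005  0.0001 -0.0006]
188 134
-33 [array([468., 165.]), array([400., 150.]), array([450., 263.]), array([383., 249.]), array([348., 399.]), array([405., 430.])]
-35 [array([455., 163.]), array([387., 145.]), array([434., 260.]), array([367., 244.]), array([327., 395.]), array([383., 425.])]
-37 [array([442., 160.]), array([375., 141.]), array([417., 257.]), array([351., 238.]), array([306., 389.]), array([361., 420.])]
```

View pics/w4.png

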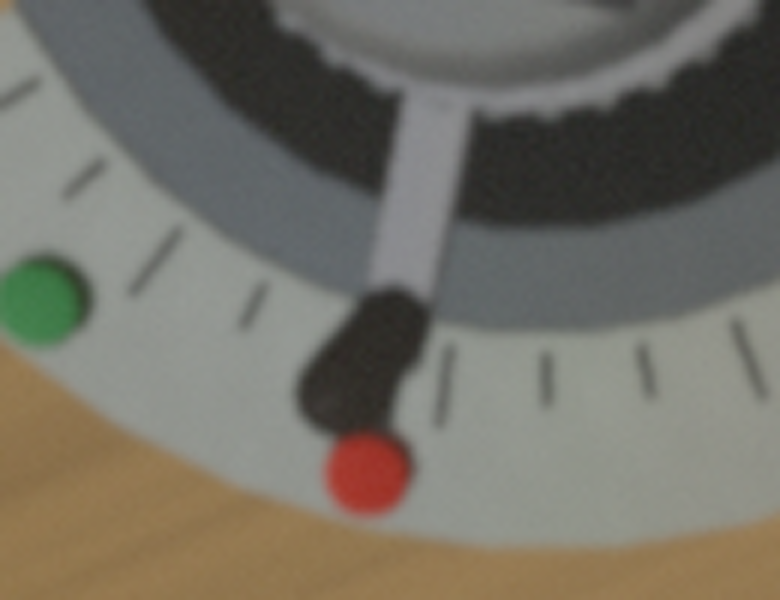

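The edges suggest about −34.3°, slightly short. I'll move the camera over the lever for an unobstructed view of pointer and stud.

{"name": "send_rows", "arguments": {
  "plan": [
    [[0.2, 0, -0.1], [0, 0, 0]],
    [[0.2, 0, -0.1], [0, 0, 0]],
    [[0.15, 0, -0.11], [0, 0, 0]],
    [[0, 0, 0], [0, 0, 0]],
    [[0, 0, 0], [0, 0, 0]]
  ]
}}

```text
time: 9.15
eef_pos: [0.7203, -0.001, 0.1743]
tcp_rot: [-0.691, 0.151, -0.148, 0.691]
contact_force: [-0.4, 1.5, -1.6]
opening: 0.001
```

```bash
cat > meas.py <<'E'
from h import *
import sys
k=sys.argv[1]
c=wcam(); p,R,s=pose(); print(p,s["time"]);np.save(f"c{k}.npy",c,allow_pickle=True)
P=studs(c,0,0,640,235); x,f=fit(P); print(x,f.round(4)) 
if len(P)<4: x=np.array([.5918,.0579,-.069])
r0=P["red"][:2]-x[:2]; print("red ang",np.degrees(np.arctan2(r0[1],r0[0])-x[2]))
g=cv2.cvtColor(c["img"],cv2.COLOR_BGR2GRAY).astype(np.float32)
def strip(r,z,bright,half):
    a=np.radians(np.arange(-45,-24,.05)); q=np.array([proj(c,[*(x[:2]+r*np.array([np.cos(t+x[2]),np.sin(t+x[2])])),z]) for t in a],np.float32)
    v=cv2.remap(g,q[None,:,0],q[None,:,1],cv2.INTER_LINEAR)[0]; v=v if bright else -v
    th=(v.max()+np.median(v))/2; i=v.argmax(); l=i; h=i
    while l>0 and v[l]>th: l-=1
    while h<len(v)-1 and v[h]>th: h+=1
    return np.degrees((a[l]+a[h])/2).round(2), (r*(a[h]-a[l])*1000).round(1)
for r in (.052,.056,.06,.064,.068): print("arm",r,strip(r,.03,1,.005))
for r in (.09,.092,.094,.096): print("ptr",r,strip(r,.027,0,.0025))
u,v=proj(c,[*(AX+.09*np.array([np.cos(YAW-.6),np.sin(YAW-.6)])),.02]).astype(int)
im=c["img"][v-50:v+50,u-65:u+65]; cv2.imwrite(f"pics/w{k}.png",cv2.resize(im,None,fx=6,fy=6,interpolation=cv2.INTER_CUBIC))
E
python3 meas.py 5
```

```text
[ 7.20229473e-01 -4.53587212e-04  1.74813777e-01] 9.2
{'red': (np.int32(142), array([287.9, 145.1])), 'blue': (np.int32(192), array([424.5,  93.6])), 'green': (np.int32(157), array([229.9, 112.7])), 'yellow': (np.int32(258), array([454.6,  23.9]))}
[ 0.59203039  0.05762541 -0.0692676 ] [-0.0001  0.0005 -0.0002 -0.0005  0.0002  0.0005  0.0001 -0.0005]
red ang -34.834419797999814
arm 0.052 (np.float64(-34.65), np.float64(8.5))
arm 0.056 (np.float64(-34.68), np.float64(8.9))
arm 0.06 (np.float64(-34.7), np.float64(9.4))
arm 0.064 (np.float64(-34.65), np.float64(9.7))
arm 0.068 (np.float64(-34.78), np.float64(9.4))
ptr 0.09 (np.float64(-34.58), np.float64(4.6))
ptr 0.092 (np.float64(-34.6), np.float64(4.7))
ptr 0.094 (np.float64(-34.58), np.float64(4.7))
ptr 0.096 (np.float64(-34.6), np.float64(4.7))
```

View pics/w5.png

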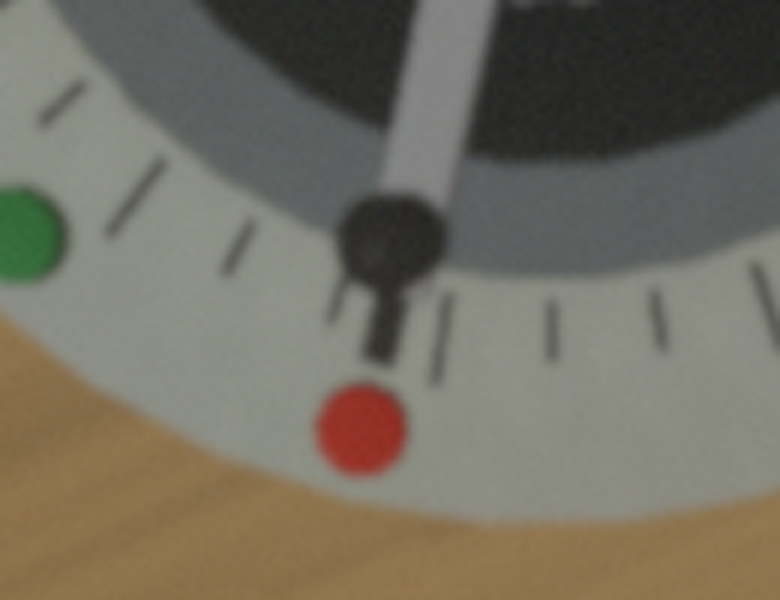

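The unobstructed view shows the pointer (378,355) aimed at the stud centre (361,429). Pointer and arm measure −34.6°/−34.7° against red at −34.8°, so they agree within about 0.3°. The setting is good, so the brake is next: travel over, then turn 39.6°.

{"name": "send_rows", "arguments": {
  "plan": [
    [[-0.265, 0, 0.099], [0, 0, 0]],
    [[-0.265, 0, 0.099], [0, 0, 0]],
    [[-0.265, 0, 0.099], [0, 0, 0]],
    [[-0.265, 0, 0.099], [0, 0, 0]],
    [[-0.265, 0, 0.099], [0, 0, 0]],
    [[-0.265, 0, 0.099], [0, 0, 0]],
    [[-0.265, 0, 0.099], [0, 0, 0]],
    [[-0.265, 0, 0.099], [0, 0, 0]],
    [[0, 0, 0], [0, 0.022, 0]],
    [[0, 0, 0], [0, 0.022, 0]],
    [[0, 0, 0], [0, 0.022, 0]],
    [[0, 0, 0], [0, 0.022, 0]]
  ]
}}

```text
time: 10.4
eef_pos: [0.5273, 0.1913, 0.1765]
tcp_rot: [0.624, -0.334, 0.333, -0.623]
contact_force: [0.2, 0.3, 0.9]
opening: 0.001
```

{"name": "send_rows", "arguments": {
  "plan": [
    [[0, 0, 0], [0, 0.022, 0]],
    [[0, 0, 0], [0, 0, 0]],
    [[0, 0, 0], [0, 0, 0]],
    [[0, 0, 0], [0, 0, 0]]
  ]
}}

```text
time: 10.8
eef_pos: [0.5282, 0.1905, 0.1768]
tcp_rot: [0.6, -0.374, 0.374, -0.6]
contact_force: [-1.0, -0.3, 0.3]
opening: -0.001
```

```bash
python3 - <<'E'
from h import *
a=YAW+np.radians(120); e=np.array([np.cos(a),np.sin(a)])
c=wcam(); p,R,s=pose(); print(p,R.round(3),e,s["time"])
for r in(.112,.148,.108): print(r,rel([*(AX+r*e),.036]))
cv2.imwrite("pics/w6.png",c["img"])
m=np.array([-e[1],e[0]])
for r,t,z in((.112,.013,.05),(.112,-.013,.05),(.104,.013,.05),(.104,-.013,.05)): print(proj(c,[*(AX+r*e+t*m),z]).round())
E
```

```text
[0.52836872 0.19043825 0.17682348] [[ 0.441 -0.     0.897]
 [-0.897 -0.     0.441]
 [-0.    -1.    -0.   ]] [-0.43928155  0.89834944] 10.85
0.112 [ 0.29   1.173 -0.009]
0.148 [-0.01   1.174 -0.009]
0.108 [ 0.323  1.173 -0.009]
[301. 231.]
[332. 231.]
[301. 239.]
[332. 239.]
```

View pics/w6.png

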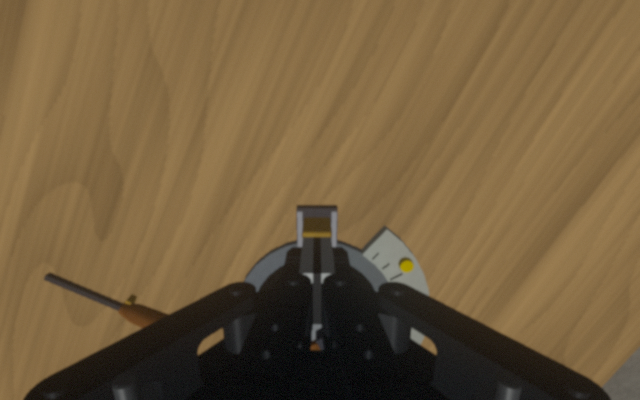

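The tab (brass, about (317,230)) lies straight ahead of the fingers as predicted. I'll descend outside it and push inward.

{"name": "send_rows", "arguments": {
  "plan": [
    [[0, 0.25, 0], [0, 0, 0]],
    [[0, 0.25, 0], [0, 0, 0]],
    [[0, 0.25, 0], [0, 0, 0]],
    [[0, 0.22, 0], [0, 0, 0]],
    [[0, 0.15, 0], [0, 0, 0]],
    [[0, 0.05, 0], [0, 0, 0]],
    [[0, 0, -0.005], [0, 0, 0]],
    [[0, 0, 0], [0, 0, 0]]
  ]
}}

```text
time: 11.65
eef_pos: [0.5289, 0.1901, 0.0376]
tcp_rot: [-0.6, 0.374, -0.375, 0.6]
contact_force: [-0.2, 0.3, -0.5]
opening: -0.0
```

{"name": "send_rows", "arguments": {
  "plan": [
    [[0.06, 0, 0], [0, 0, 0]],
    [[0.06, 0, 0], [0, 0, 0]],
    [[0.05, 0, 0], [0, 0, 0]],
    [[0.03, 0, 0], [0, 0, 0]],
    [[0.03, 0, 0], [0, 0, 0]],
    [[0.03, 0, 0], [0, 0, 0]],
    [[0.03, 0, 0], [0, 0, 0]],
    [[0.01, 0, 0], [0, 0, 0]],
    [[0, 0, 0], [0, 0, 0]],
    [[0, 0, 0], [0, 0, 0]]
  ]
}}

```text
time: 12.65
eef_pos: [0.5437, 0.1572, 0.0361]
tcp_rot: [0.6, -0.374, 0.374, -0.6]
contact_force: [-0.6, -0.6, 0.5]
opening: -0.001
```

{"name": "send_rows", "arguments": {
  "plan": [
    [[0.015, 0, 0], [0, 0, 0]],
    [[0.01, 0, 0], [0, 0, 0]],
    [[0, 0, 0], [0, 0, 0]],
    [[0, 0, 0], [0, 0, 0]]
  ]
}}

```text
time: 13.05
eef_pos: [0.5445, 0.1553, 0.0361]
tcp_rot: [0.6, -0.375, 0.374, -0.6]
contact_force: [-1.5, 4.5, -0.5]
opening: 0.003
```

{"name": "send_rows", "arguments": {
  "plan": [
    [[0.01, 0, 0], [0, 0, 0]],
    [[0.01, 0, 0], [0, 0, 0]],
    [[0, 0, 0], [0, 0, 0]],
    [[0, 0, 0], [0, 0, 0]]
  ]
}}

```text
time: 13.45
eef_pos: [0.5446, 0.1551, 0.0362]
tcp_rot: [-0.599, 0.377, -0.373, 0.6]
contact_force: [-4.1, 11.5, 1.4]
opening: 0.003
```

Position has stalled with 12 N: the tab is against its stop. I'll back off straight, rise and return to the look pose.

{"name": "send_rows", "arguments": {
  "plan": [
    [[-0.05, 0, 0], [0, 0, 0]],
    [[-0.15, 0, 0], [0, 0, 0]],
    [[-0.15, 0, 0], [0, 0, 0]],
    [[0, -0.25, 0], [0, 0, 0]],
    [[0, -0.25, 0], [0, 0, 0]],
    [[0, -0.25, 0], [0, 0, 0]],
    [[0, -0.25, 0], [0, 0, 0]],
    [[0, -0.17, 0], [0, 0, 0]],
    [[0, 0, 0], [0, -0.022, 0]],
    [[0, 0, 0], [0, -0.022, 0]],
    [[0, 0, 0], [0, -0.022, 0]],
    [[0, 0, 0], [0, -0.022, 0]]
  ]
}}

```text
time: 14.65
eef_pos: [0.5285, 0.1896, 0.1772]
tcp_rot: [0.68, -0.194, 0.195, -0.679]
contact_force: [-0.1, -0.3, -0.6]
opening: -0.0
```

{"name": "send_rows", "arguments": {
  "plan": [
    [[0, 0, 0], [0, -0.022, 0]],
    [[0.265, 0, -0.099], [0, 0, 0]],
    [[0.265, 0, -0.099], [0, 0, 0]],
    [[0.265, 0, -0.099], [0, 0, 0]],
    [[0.265, 0, -0.099], [0, 0, 0]],
    [[0.265, 0, -0.099], [0, 0, 0]],
    [[0.265, 0, -0.099], [0, 0, 0]],
    [[0.265, 0, -0.099], [0, 0, 0]],
    [[0.265, 0, -0.099], [0, 0, 0]],
    [[0, 0, 0], [0, 0, 0]],
    [[0, 0, 0], [0, 0, 0]],
    [[0, 0, 0], [0, 0, 0]]
  ]
}}

```text
time: 15.85
eef_pos: [0.7199, -0.0006, 0.1767]
tcp_rot: [0.691, -0.149, 0.149, -0.691]
contact_force: [-0.0, -0.2, -0.4]
opening: -0.001
```

```bash
python3 meas.py 7; python3 - <<'E'
from h import *
c=read_camera("top"); im=c["img"]
cv2.imwrite("pics/top7.png",np.vstack([cv2.resize(im[140:230,250:350],(640,576),interpolation=cv2.INTER_CUBIC)]))
cv2.imwrite("pics/top8.png",cv2.resize(im[60:340,80:500],(780,520)))
E
```

```text
[ 7.19809714e-01 -2.55578550e-04  1.76848492e-01] 15.9
{'red': (np.int32(140), array([287.9, 144.8])), 'blue': (np.int32(188), array([423.6,  93.7])), 'green': (np.int32(152), array([230.5, 112.5])), 'yellow': (np.int32(251), array([453.5,  24.6]))}
[ 0.5920589   0.05757235 -0.06906045] [-0.0001  0.0005 -0.0002 -0.0005  0.0002  0.0005  0.0001 -0.0005]
red ang -34.8244731500897
arm 0.052 (np.float64(-34.65), np.float64(8.5))
arm 0.056 (np.float64(-34.65), np.float64(9.0))
arm 0.06 (np.float64(-34.65), np.float64(9.4))
arm 0.064 (np.float64(-34.68), np.float64(9.8))
arm 0.068 (np.float64(-34.73), np.float64(9.3))
ptr 0.09 (np.float64(-34.63), np.float64(4.5))
ptr 0.092 (np.float64(-34.6), np.float64(4.7))
ptr 0.094 (np.float64(-34.6), np.float64(4.8))
ptr 0.096 (np.float64(-34.63), np.float64(4.6))
```

View pics/top8.png

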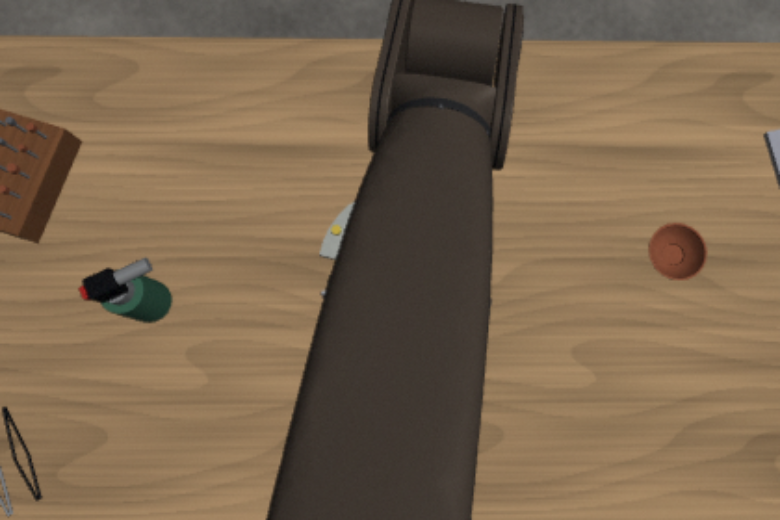

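View pics/w7.png

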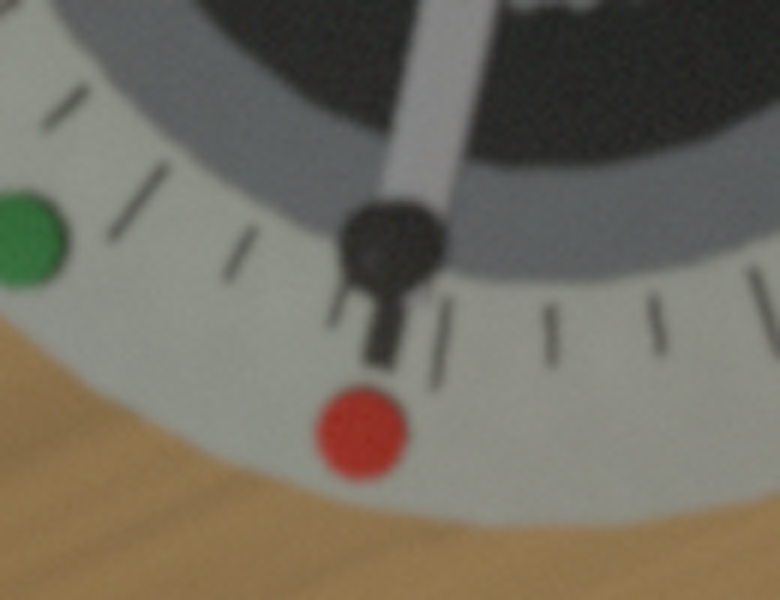

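The setting is unchanged: the pointer still aims at the stud, and dish and torch are where they were. The arm hides the rest from above. I've used all 12 views, so I'll check the tab travel numerically in the scene camera and then hand in.

```bash
python3 - <<'E'
from h import *
a=YAW+np.radians(120); e=np.array([np.cos(a),np.sin(a)])
c=read_camera("scene"); old=cv2.imread("pics/scene0.png")
print("pred out/in",proj(c,[*(AX+.108*e),.05]).round(1),proj(c,[*(AX+.093*e),.05]).round(1))
for im in(old,c["img"]):
    h=cv2.cvtColor(im,cv2.COLOR_BGR2HSV); m=cv2.inRange(h,(14,110,80),(28,255,255))
    w=np.zeros_like(m); w[165:198,348:378]=m[165:198,348:378]
    k,l,s,ce=cv2.connectedComponentsWithStats(w); print([(int(s[i,4]),ce[i].round(1)) for i in range(1,k) if s[i,4]>8])
d=cv2.absdiff(old,c["img"]).max(2); print("pliers diff",d[245:305,345:390].mean(),"file diff",d[140:186,270:298].mean(),"table ref",d[300:340,420:480].mean())
sign_off()
E
```

```text
pred out/in [362.4 171.1] [358.7 174.3]
[(90, array([362.7, 174.7]))]
[(84, array([358.6, 177.7]))]
pliers diff 10.542592592592593 file diff 10.047360248447205 table ref 8.519583333333333
the job is handed in; nothing more can be done
```

The lever's pointer is set on the red stud and the brake tab is pushed fully in. I pushed both with closed fingers only, setting the lever first and the brake second, and handed the job in at about 16 s of the 64 s allowed.

- **Pointer:** The last wrist-camera check measured pointer and arm at about −34.6° to −34.7°. The red stud is at −34.8° measured and −35° nominal, so the aim is within about 0.4°. The reading was the same before and after the brake push.
- **Brake:** The tab stopped moving against 12 N, with its face about 97 mm from the vise axis. The scene camera shows it shifted by (−4.1, +3.0) px, against a predicted (−3.7, +3.2) px for full travel.
- **Other things:** The dish and torch were seen in place. I only checked the pliers and file by comparing camera pixels, which changed slightly more than bare table (about 10 against 8.5). My path went nowhere near either. The arm was clear of everything at hand-in.
- **Disagreement:** The two fixed cameras differed by about 7 mm on where the vise stands. I used the wrist camera's fit, which lay between them, and the contact positions agreed with it.

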